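# Twist off the canister lid and lock it in the lid rack

## Robot

A 6-joint arm with a two-finger parallel gripper is mounted at the origin on a cart in front of the work surface, level with it; the furniture and walls round the work are solid. World frame = base frame: x ahead of the robot, y to its left, z up, the work surface at z = 0. Lengths are in m, angles in rad, forces in N, time in s.
With the tool pointing down it reaches from about 0.275 to 1 m from the base axis. Payload 8.4 kg.
Tool frame: the origin (TCP) lies between the finger pads; the fingertips stand ahead of it and the grasp point (between the pads) is the TCP (bot.tip_reach is the z of the fingertips in the tool frame, in m); z points along the fingers, y is the line along which they close (so a half turn about z gives the same grasp; the last joint's range is limited). The gripper opens to 85 mm and grips with 20 to 120 N. Pads are 22 mm wide; open, the fingers measure 114 mm over their backs; the gripper's body (76 mm by 85 mm) begins 54 mm behind the grasp point. The pads swing forward as they close: fully open they stand 13 mm farther back than shut.
Start: joints at [-1.207, 0.353, 1.633, -0, 1.155, -0.002], TCP at [0.224, -0.584, 0.25] pointing down, gripper open.
Joint ranges: [-2.63, 2.63], [-0.92, 2.1], [0.06, 2.66], [-1.3, 4.44], [0, 2.69], [-3.02, 3.02]. Speed limits (rad/s): [2.22, 2.22, 2.79, 3.14, 3.14, 3.14].

## Interface

Orientations are given as a unit quaternion [x, y, z, w].
In Python, from cell import monitor, vision, job, bot gives the robot as it stands.
- The arm moves only by the tool arm_command, never from a script. Its arguments are lists of equal length, an entry for each row: "linear": the shift along the world's x, y, z in cm, a list of three; "angular": the turn, a rotation vector about the world's x, y, z in degrees, a list of three; "hand": the finger opening in cm, from 0 to 8.54. A call has 1 to 12 rows; each row is the pose to reach, as a shift and turn from the pose commanded when the call began; what a row does not reach only later rows make up. A row lasts 1/10 s, in which the tool goes at most 50 mm and 8.59 degrees, less where a joint would pass 70% of its speed; a pose out of reach is approached as far as the arm can. A call with a gripper value outside its range is refused whole. The fingers move at their own pace and stop on an object; "force" is the grip in N (left out, the last holds). Time passes only in rows, so rows that repeat a pose let the fingers close. It gives the time, the measured TCP pose, the force, the opening and the grip force at its end, in the units of the state.
- monitor.read_state(): the state, without advancing time (a new reading comes with each control period).
- vision.grab_frame(name): name is "side" or "top" or "wrist"; returns a dict with "color" (384x512x3 uint8, blue, green, red), "camera_matrix" (3x3 intrinsics, pixels), "camera_from_world" (4x4, takes a point from world to camera coordinates); the wrist camera has in their place "mount" (4x4, takes a point from camera to tool coordinates, whose origin is the TCP and whose axes are the flange's). Camera axes: x right, y down, z forward; pixel columns grow to the right and rows downward; lengths in m; the calibration is good to about 2 mm. A picture is of the moment at which its call begins: read the wrist's pose just before it. There is no depth.
- job.sign_off(): hands the job in; it is judged then, once.
The state is a dict: "time_s": time; "q": joint angles; "dq": joint speeds; "effort": joint torques, N m; "tool_pos": TCP position; "ee_rot": TCP orientation; "contact_force": force on the tool from outside, world axes, zero at the start; "wrist_torque": the same for the moment, N m; "finger_gap": finger opening in m; "finger_force": force on a finger pad.
Only numpy, scipy, OpenCV 4.12 (cv2) and the standard library are available. Lean on these libraries where they do the work, as an engineer would, in place of code of your own. Each camera call takes 0.05 s, during which the arm holds its last target. There are 200 camera calls.

## Task

Open the drying canister: turn its lid anticlockwise (seen from above) until it comes free, lift it off and set it down gently, right way up, in the round seat of the lid rack, swinging the rack's keeper bar out of the way first if it overhangs the seat. Then swing the keeper bar across the lid until it snaps fully home behind its catch ball, and let go. Leave the other things on the bench where they stand.

Things in the scene. Friction and masses are not known exactly. Their poses are not given: they have to be found in the camera images.
- canister: Open steel canister, 74 mm diameter, 60 mm high, on a 96 mm round foot, screwed to the worktop; it does not move. Origin: centre of its underside, z up. A 5 mm thick ledge inside the rim (inner radius 22 mm) holds the lid's lugs down; it has two slots, at the canister's +x and -x, marked by two upright ribs on the outside of the wall.
- lid: Bayonet lid, 0.15 to 0.3 kg: aluminium disc 68 mm in diameter, 6 mm thick, with a bar grip on top. Below it a plug, 40 mm diameter, 13 mm deep, with two lugs at its +x and -x reaching out to radius 25 mm. Origin: centre of the disc's underside, z up; 60 mm above the worktop while on the canister. Its lugs start under the ledge (2 mm play), 0.6 to 1.1 rad clockwise of the slots.
- lid_grip (a point): Centre of the top of the lid's black bar grip: 46 mm long along the lid's x, 12 mm wide along its y, 18 mm high above the disc; 24 mm above the lid's origin. Turn the lid anticlockwise until its x lies along the canister's x (within 0.1 rad; a stop blocks it about 0.04 rad beyond), the grip's ends pointing at the ribs; then lift straight up at least 20 mm.
- rack: Lid rack screwed to the worktop; it does not move: an aluminium plate 90 (x) by 182 (y) by 6 mm with a round collar (the seat), a pivot post at its +y end and a catch block, 64 mm high, 58 mm from the seat's centre towards its -y end. Origin: on the underside, below the seat's centre; z up.
- seat (a point): Centre of the collar's top edge, 22 mm above the worktop. The collar is 67 mm outside and 55 mm inside diameter, 16 mm deep. The lid lies with its plug inside and its disc flat on the collar's edge, so that the lid's origin comes to this point; any turn of the lid will do. Axes as the rack's.
- pivot (a point): Point on the keeper bar's upright pivot axis, 70 mm to the rack's +y of the seat's centre, at the height of the bar's top (60 mm above the worktop). The steel bar is 12 mm wide, reaches 158 mm from the axis, lies 50 to 60 mm above the worktop and passes 4 mm above the grip of the seated lid.
- keeper (a joint): Angle of the bar, rad: 0 = shut (along the rack's -y, over the seat, at its stop), growing anticlockwise from above to 1.5; at q it points along (sin q, -cos q) in the rack's x, y. Starts 0.45 to 1.35; below about 1.2 it hinders setting the lid down. Turns lightly, stays where left; in the last 0.1 rad it rides over a sprung ball (about 5 N) that snaps up behind it; home is below 0.03.
- keeper_grip (a point): Centre of the top of the black upright round knob on the free end of the keeper bar, 150 mm from the pivot axis. The knob is 14 mm in diameter and stands 30 mm above the bar; its top is 90 mm above the worktop.
- pot: Bystander: white screw-cap pot, 37 dia x 34 high, under or near the open keeper bar's sweep behind the rack. Origin: centre of its underside. Leave it standing where it is.
- vial: Bystander: clear vial with a white cap, 24 dia x 56 high, in front of the rack. Origin: centre of its underside. Leave it standing where it is.
- die: Bystander: steel cylinder (pellet die body) with a central bore, 38 dia x 36 high, in front of the rack. Origin: centre of its underside. Leave it standing where it is.
- amber_bottle: Bystander: amber bottle with a black cap, 40 dia x 74 high, behind the canister. Origin: centre of its underside. Leave it standing where it is.
- small_vial: Bystander: small clear vial with a black cap, 18 dia x 40 high, in front of the canister. Origin: centre of its underside. Leave it standing where it is.
- beaker: Bystander: open glass beaker, 45 dia x 58 high, beside the canister. Origin: centre of its underside. Leave it standing where it is.
Mind the look-alikes: they are no part of the job. Of the things like the lid, leave any that is green, pink or turquoise; of the rest the larger one is meant.

How it is judged:
On the way, in this order (a step that is already met when the one before it is completed fails the run):
1. the lid is turned free and lifted off the canister, at least 20 mm up (z of lid in the frame of canister above 0.08 m), for 0.1 s.
2. the lid lies flat in the rack's seat (horizontal distance between lid and seat below 0.009 m and z of lid in the frame of rack between 0.018 and 0.026 m and angle between lid's own z axis and vertical below 0.08 rad), for 0.2 s.
3. the keeper bar is shut over the lid, behind its catch ball (all of step 2 and value of joint keeper below 0.03 rad), for 0.2 s.
At the end, for the whole second after the job is handed in: The lid lies flat and right way up in the rack's seat (centre within 9 mm, height within 4 mm), at rest, and the keeper bar is shut over it (joint below 0.03 rad) (all of step 3 and linear speed of lid below 0.02 m/s); the robot touches nothing.
It fails at once if a bystander is shifted by more than 20 mm (distance of any of pot, vial, die, amber_bottle, small_vial, beaker from where it was at the start of the episode above 0.02 m).
It fails at once if the lid is let fall from more than 30 mm above the seat (horizontal distance between lid and seat below 0.05 m and z of lid in the frame of rack above 0.052 m and contact force between lid and the fingers below 0.05 N).
It fails at once if the lid is tipped over (angle between lid's own z axis and vertical above 0.8 rad).
It also fails if it takes over 72 s, if anything falls off the work surface, if the arm or the gripper's body presses on something with over 40 N, if the wrist force passes 120 N, or if a joint passes its speed limit or range.

## Working session

There is one attempt and no reset: what is moved stays moved. The work goes in short steps, Python scripts to look and compute and a tool call to move; the robot and the scene stay as the last step left them, time stands still between calls to the robot, and variables do not carry over. Pictures are saved under pics/ and viewed, at most 10 in all, crops included, and the job is handed in when it is done.

Besides the shell and the picture viewer there is one more tool, called after ">>>" as name(argument=value, ...), one argument or row to a line, values as JSON. arm_command: Moves the arm, as the interface text tells. Its arguments: {"type":"object","properties":{"linear":{"type":"array","items":{"type":"array","items":{"type":"number"}}},"angular":{"type":"array","items":{"type":"array","items":{"type":"number"}}},"hand":{"type":"array","items":{"type":"number"}},"force":{"type":"number"}},"required":["linear","angular","hand"]}

```bash
mkdir -p pics; ls; cat > h.py <<'E'
import numpy as np, cv2
from cell import monitor, vision, job, bot
from scipy.spatial.transform import Rotation as R
def grab(n):
    s=monitor.read_state(); f=vision.grab_frame(n)
    K=np.array(f["camera_matrix"])
    if n=="wrist":
        T=np.eye(4);T[:3,:3]=R.from_quat(s["ee_rot"]).as_matrix();T[:3,3]=s["tool_pos"]
        C=np.linalg.inv(T@np.array(f["mount"]))
    else: C=np.array(f["camera_from_world"])
    return f["color"],K,C
def ray(K,C,u,v,z):
    o=-C[:3,:3].T@C[:3,3]; d=C[:3,:3].T@np.linalg.inv(K)@[u,v,1]
    return o+d*(z-o[2])/d[2]
def proj(K,C,p):
    q=K@(C[:3,:3]@np.array(p)+C[:3,3]); return q[:2]/q[2]
E
python3 - <<'E'
from h import *
import pickle
D={}
for n in("side","top"):
    D[n]=grab(n); 
    K,C=D[n][1:]
    print(n,K[0,0],-C[:3,:3].T@C[:3,3],C[2,:3])
pickle.dump(D,open('d0.pkl','wb'))
cv2.imwrite('pics/top.png',cv2.resize(D['top'][0],(800,600),interpolation=cv2.INTER_CUBIC))
cv2.imwrite('pics/side.png',cv2.resize(D['side'][0],(800,600),interpolation=cv2.INTER_CUBIC))
print(bot.tip_reach, monitor.read_state())
E
```

```text
pics
side 429.84740304141275 [ 0.55521669 -0.87278539  0.77085316] [-0.06319251  0.78239951 -0.61956252]
top 383.6759082732407 [0.36773122 0.00506968 0.99918035] [ 0.12796639  0.00273916 -0.99177472]
0.019 {'time_s': 0.1, 'q': array([-1.20739420e+00,  3.53600777e-01,  1.63407786e+00, -3.93429019e-05,
        1.15520958e+00, -2.37743698e-03]), 'dq': array([-0.00091953, -0.00159409, -0.00111027, -0.00024684,  0.00137413,
        0.00030393]), 'effort': array([-5.66991275e-05, -6.06353617e+01, -3.42817998e+01,  9.26753501e-05,
        3.84972387e-03, -5.45737620e-06]), 'tool_pos': array([ 0.22340196, -0.58326138,  0.24961533]), 'ee_rot': array([ 9.83320576e-01,  1.81879698e-01, -1.33998915e-04, -6.34030664e-04]), 'contact_force': array([ 0.00360953, -0.39087367, -0.03629692]), 'wrist_torque': array([0.07108616, 0.00020466, 0.03108198]), 'finger_force': 0.0, 'finger_gap': 0.08508748711706393}
```

View pics/top.png

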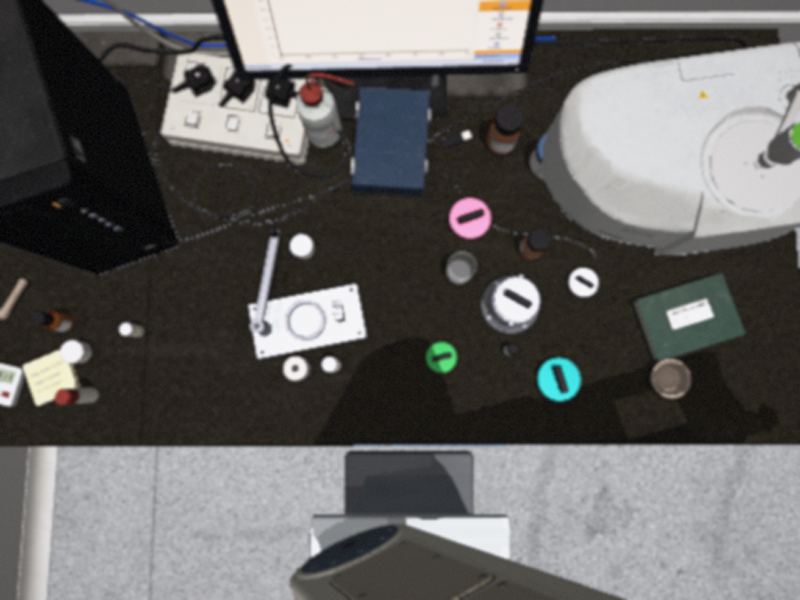

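View pics/side.png

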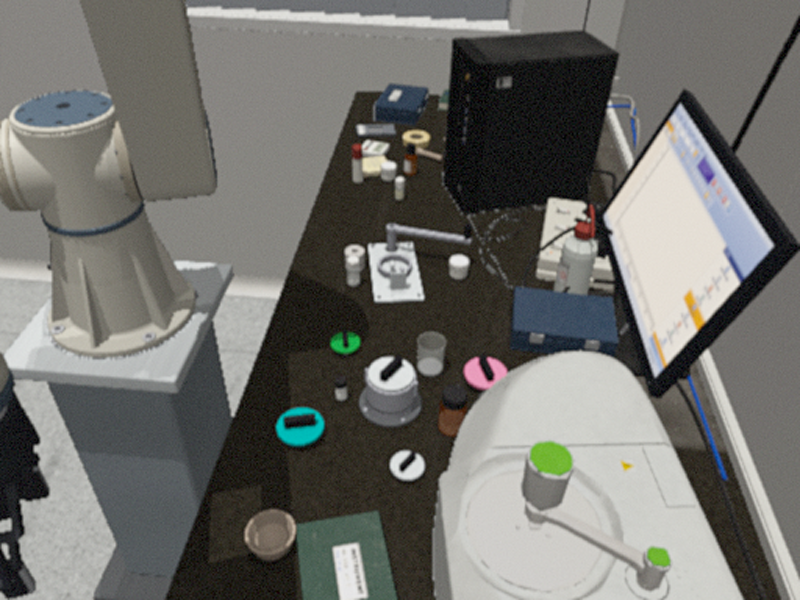

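Top view (800×600 pixels): lid-like discs are the white one on the canister at (515,298), pink (470,218), green (441,357), turquoise (559,380) and small white (584,282). The white one on the canister fits: it is uncoloured and larger than the other white one. The rack is at (306,320), with its pivot at (258,327) and the open bar's knob at (274,238). I'll confirm in an enlarged crop while measuring.

```bash
python3 - <<'E'
from h import *
import pickle
D=pickle.load(open('d0.pkl','rb')); im,K,C=D['top']
s=.64
a=im[165:225,295:385]; b=im[140:235,150:245]
A=cv2.resize(a,(540,360),interpolation=cv2.INTER_CUBIC); B=cv2.resize(b,(570,570),interpolation=cv2.INTER_CUBIC)
sd=D['side'][0][215:280,220:280]; S=cv2.resize(sd,(222,240),interpolation=cv2.INTER_CUBIC)
cv2.imwrite('pics/c1.png',np.hstack([cv2.resize(A,(400,267)),cv2.resize(B,(267,267)),cv2.resize(S,(133,267))])) 
out=np.zeros((590,800,3),np.uint8); out[:300,:450]=cv2.resize(a,(450,300),interpolation=cv2.INTER_CUBIC); out[:300,500:800]=cv2.resize(b,(300,300),interpolation=cv2.INTER_CUBIC)
out[310:570,:240]=cv2.resize(sd,(240,260),interpolation=cv2.INTER_CUBIC)
cv2.imwrite('pics/c1.png',out)
for n,u,v,z in [('lid',517,299,.07),('pivot',258,327,.06),('knob',274,233,.09),('seat',306,320,.022),('catch',338,312,.064),('pot',301,246,.034),('die',296,369,.036),('beaker',461,266,.05),('small',510,350,.04),('amber',540,241,.074)]:
    print(n,ray(K,C,u*s,v*s,z).round(3))
E
```

```text
lid [ 0.493 -0.168  0.07 ]
pivot [0.451 0.238 0.06 ]
knob [0.595 0.21  0.09 ]
seat [0.466 0.169 0.022]
catch [0.474 0.112 0.064]
pot [0.587 0.177 0.034]
die [0.385 0.181 0.036]
beaker [ 0.549 -0.084  0.05 ]
small [ 0.415 -0.161  0.04 ]
amber [ 0.584 -0.206  0.074]
```

View pics/c1.png

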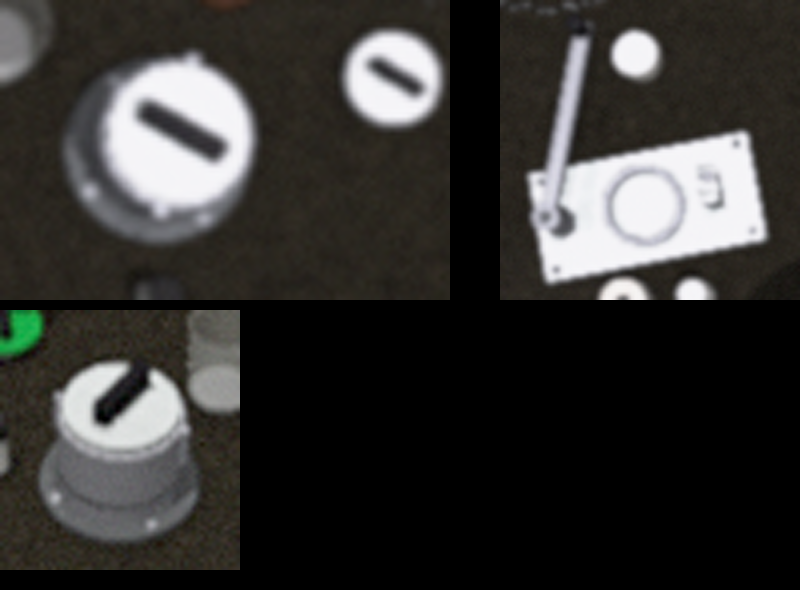

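>>> arm_command(
  linear=[
    [2,3,4],
    [4,7,8],
    [6,11,10],
    [8,15,10],
    [10,19,10],
    [12,23,10],
    [14,27,10],
    [16,31,10],
    [18,35,10],
    [20,38,8],
    [22,41,5],
    [22,41,5],
  ],
  angular=[
    [0,0,0],
    [0,0,5],
    [0,0,10],
    [0,0,16],
    [0,0,22],
    [0,0,28],
    [0,0,34],
    [0,0,40],
    [0,0,40],
    [0,0,40],
    [0,0,40],
    [0,0,40],
  ],
  hand=[8.5,8.5,8.5,8.5,8.5,8.5,8.5,8.5,8.5,8.5,8.5,8.5],
)

```text
time_s: 1.3
tool_pos: [0.4433, -0.1699, 0.2968]
ee_rot: [0.861, 0.509, -0.001, -0.002]
contact_force: [0.3, -0.2, -0.8]
finger_gap: 0.0849
finger_force: 0.0
```

```bash
python3 - <<'E'
from h import *
import pickle
f=grab('wrist'); pickle.dump(f,open('w1.pkl','wb'))
im,K,C=f
print(-C[:3,:3].T@C[:3,3],C[2,:3],K[0,0]); s=monitor.read_state(); print(s['tool_pos'],s['q'],s['time_s'])
for p in [(.493,-.168,.07),(.493,-.168,0)]: print(proj(K,C,p))
cv2.imwrite('pics/w1.png',cv2.resize(im,(800,600)))
E
```

```text
[ 0.481621   -0.10294021  0.4214255 ] [-0.14997092 -0.26304993 -0.9530548 ] 278.3725588007965
[ 0.44314273 -0.17168051  0.29841505] [-3.72834169e-01  6.98788936e-02  1.88304079e+00  1.05425329e-04
  1.19258511e+00  1.30605168e-01] 1.35
[288.56502568 148.62225115]
[283.31448399 141.75694712]
```

View pics/w1.png

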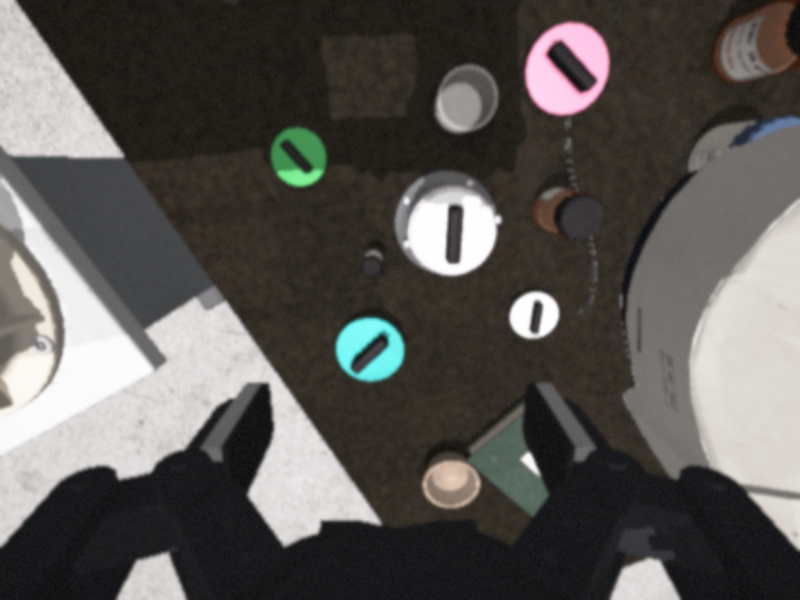

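The picture shows the lid at (452,230) with its grip along the image's vertical, a rib at (498,220), and the beaker, amber bottle and small vial around it. I'll enlarge the canister to find both ribs.

```bash
python3 - <<'E'
from h import *
import pickle
im,K,C=pickle.load(open('w1.pkl','rb'))
D=pickle.load(open('d0.pkl','rb'))
x0,y0,w,h=245,105,80,75
cv2.imwrite('pics/w1c.png',np.hstack([cv2.resize(im[y0:y0+h,x0:x0+w],(640,600),interpolation=cv2.INTER_CUBIC)]))
for n,(I,k,c) in dict(w=(im,K,C),t=D['top'],s=D['side']).items():
    p=proj(k,c,(.493,-.168,.066)); 
    g=cv2.cvtColor(I,cv2.COLOR_BGR2GRAY)
    m=(g>(200 if n!='s' else 185)).astype(np.uint8)
    cs,_=cv2.findContours(m,cv2.RETR_EXTERNAL,cv2.CHAIN_APPROX_NONE)
    ct=max([q for q in cs if cv2.pointPolygonTest(q,tuple(map(float,p)),True)>-15],key=cv2.contourArea)
    e=cv2.fitEllipse(cv2.convexHull(ct)); print(n,e,'lid',ray(k,c,*e[0],.066))
    M=np.zeros_like(g); cv2.ellipse(M,(e[0],(e[1][0]*.75,e[1][1]*.75),e[2]),255,-1)
    ys,xs=np.where((M>0)&(g<90)); 
    P=np.array([ray(k,c,u,v,.084)[:2] for u,v in zip(xs,ys)]); mu=P.mean(0); _,_,V=np.linalg.svd(P-mu); print(' grip',mu,np.degrees(np.arctan2(V[0,1],V[0,0]))%180,len(xs))
E
```

```text
w ((288.586181640625, 148.4384307861328), (52.080604553222656, 60.38771057128906), 75.59053802490234) lid [ 0.49325818 -0.16854501  0.066     ]
 grip [ 0.49387376 -0.16712407] 60.23412008280131 287
t ((330.2413635253906, 191.6255340576172), (27.404144287109375, 28.623477935791016), 179.60037231445312) lid [ 0.49246989 -0.16752218  0.066     ]
 grip [ 0.49260634 -0.16519153] 60.92545847945563 57
s ((249.73660278320312, 238.7248077392578), (20.22976303100586, 28.90213394165039), 91.45470428466797) lid [ 0.49259602 -0.17188247  0.066     ]
 grip [ 0.49286234 -0.18326715] 62.454086469890115 87
```

View pics/w1c.png

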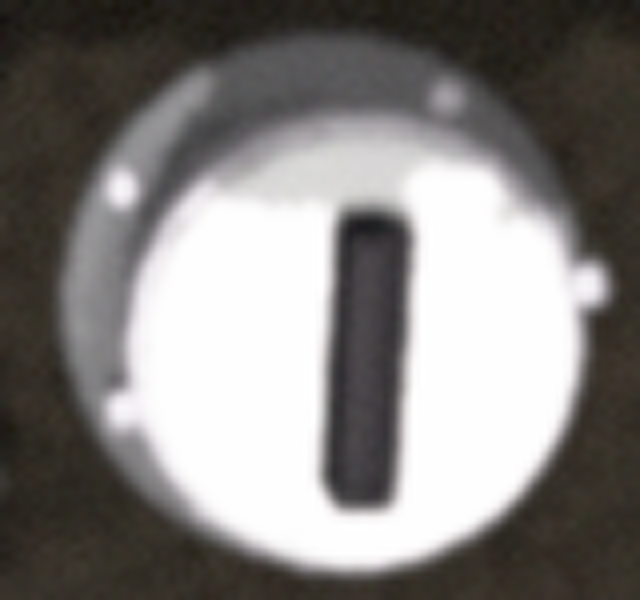

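```bash
python3 - <<'E'
from h import *
import pickle
im,K,C=pickle.load(open('w1.pkl','rb'))
c0=np.array([.493,-.168])
for n,u,v in [('A',595,285),('B',120,410),('b1',120,190),('b2',447,98)]:
    for z in (.006,.03,.055):
        d=ray(K,C,245+u/8,105+v/8,z)[:2]-c0; print(n,z,'r',np.hypot(*d).round(4),'ang',np.degrees(np.arctan2(d[1],d[0])).round(1))
D=pickle.load(open('d0.pkl','rb'));im,K,C=D['top']
for n,u,v in [('A',193,58),('B',160,208),('b1',90,190),('b?',205,215),('b3?',118,80)]:
    for z in (.006,.055):
        d=ray(K,C,295+u/5,165+v/5,z)[:2]-c0; print('top',n,z,'r',np.hypot(*d).round(4),'ang',np.degrees(np.arctan2(d[1],d[0])).round(1))
im,K,C=D['side']
for n,u,v in [('A',185,430),('B',58,400),('f1',55,497),('f2',152,523)]:
    for z in (.006,.055):
        d=ray(K,C,220+u/4,215+(v-310)/4,z)[:2]-c0; print('side',n,z,'r',np.hypot(*d).round(4),'ang',np.degrees(np.arctan2(d[1],d[0])).round(1))
E
```

```text
A 0.006 r 0.0526 ang -26.2
A 0.03 r 0.0474 ang -22.5
A 0.055 r 0.0422 ang -17.7
B 0.006 r 0.0406 ang -178.0
B 0.03 r 0.039 ang 176.4
B 0.055 r 0.0377 ang 170.2
b1 0.006 r 0.0402 ang 122.1
b1 0.03 r 0.0414 ang 120.1
b1 0.055 r 0.0427 ang 118.2
b2 0.006 r 0.0427 ang 27.7
b2 0.03 r 0.0416 ang 32.7
b2 0.055 r 0.0407 ang 38.2
top A 0.006 r 0.0515 ang -23.5
top A 0.055 r 0.0402 ang -15.8
top B 0.006 r 0.0317 ang -177.9
top B 0.055 r 0.0371 ang 168.4
top b1 0.006 r 0.0414 ang 122.4
top b1 0.055 r 0.0499 ang 123.1
top b? 0.006 r 0.043 ang -145.4
top b? 0.055 r 0.0425 ang -159.8
top b3? 0.006 r 0.0405 ang 28.2
top b3? 0.055 r 0.0385 ang 43.9
side A 0.006 r 0.0536 ang 46.5
side A 0.055 r 0.0395 ang -12.9
side B 0.006 r 0.071 ang 128.3
side B 0.055 r 0.0379 ang 169.4
side f1 0.006 r 0.0429 ang -145.6
side f1 0.055 r 0.0738 ang -113.2
side f2 0.006 r 0.0443 ang -58.5
side f2 0.055 r 0.0845 ang -72.3
```

The ribs lie along about -13° (167°), the foot bolts agree with that, and the grip stands at 60.5°. I'll watch the torque when turning. First I'll look at the rack and bar from close up.

>>> arm_command(
  linear=[
    [0,4,0],
    [0,8,0],
    [0,12,0],
    [0,16,0],
    [0,21,0],
    [0,26,0],
    [0,30,0],
    [0,34,0],
    [0,34,0],
    [0,34,0],
  ],
  angular=[
    [0,0,-8],
    [0,0,-16],
    [0,0,-24],
    [0,0,-32],
    [0,0,-40],
    [0,0,-48],
    [0,0,-55],
    [0,0,-61],
    [0,0,-61],
    [0,0,-61],
  ],
  hand=[5,5,5,5,5,5,5,5,5,5],
)

```text
time_s: 2.35
tool_pos: [0.4439, 0.1673, 0.3009]
ee_rot: [1.0, 0.001, 0.0, -0.0]
contact_force: [0.2, -1.1, 0.6]
finger_gap: 0.0498
finger_force: 0.0
```

```bash
python3 - <<'E'
from h import *
import pickle
f=grab('wrist'); pickle.dump(f,open('w2.pkl','wb'))
im,K,C=f
s=monitor.read_state(); print(s['tool_pos'],s['ee_rot'],s['q'],s['time_s'])
for p in [(.597,.209,.09),(.451,.238,.06),(.466,.169,.022)]: print(proj(K,C,p)*800/512)
cv2.imwrite('pics/w2.png',cv2.resize(im,(800,600),interpolation=cv2.INTER_CUBIC))
E
```

```text
[0.44384257 0.16613214 0.30076614] [9.99999784e-01 5.68857181e-04 2.84461338e-04 1.67148938e-04] [ 3.55344504e-01  6.30689125e-02  1.88505768e+00 -5.49879377e-04
  1.19304875e+00  1.92520582e+00] 2.4
[335.64273407  50.21905289]
[313.57864733 252.95716269]
[394.95960737 229.07820769]
```

View pics/w2.png

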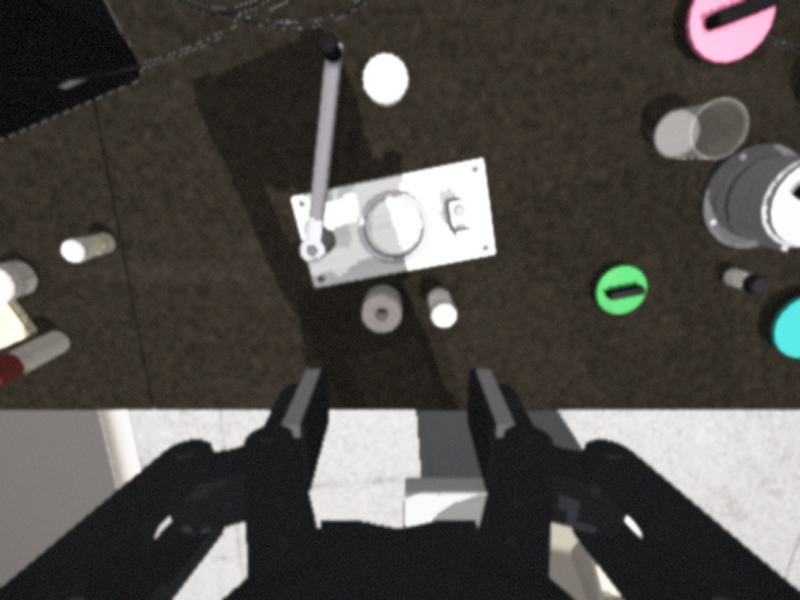

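Knob top at (331,46), pivot (312,250), collar centre (393,225), plate corners at (484,159), (495,254), (315,287) and (292,197), pot (386,79), die (382,308), vial (442,308).

```bash
python3 - <<'E'
from h import *
import pickle
im,K,C=pickle.load(open('w2.pkl','rb')); s=.64
r=lambda u,v,z: ray(K,C,u*s,v*s,z)[:2]
kn=r(331,46,.09); pv=r(312,250,.062); 
co=np.array([r(484,159,.006),r(495,254,.006),r(315,287,.006),r(292,197,.006)])
ex=(co[0]-co[1]+co[3]-co[2]); ey=co[3]-co[0]+co[2]-co[1]
print('plate',co.round(4).tolist(),co.mean(0), np.degrees(np.arctan2(*ex[::-1])), np.degrees(np.arctan2(*ey[::-1]))-90)
g=cv2.cvtColor(im,cv2.COLOR_BGR2GRAY)
print('collar',r(393,223,.022),r(362,222,.022),r(424,222,.022),'knob',kn,'pivot',pv, np.hypot(*(kn-pv)), np.degrees(np.arctan2(*(kn-pv)[::-1])))
print('ribsdots',r(713,222,.006),r(785,248,.006),r(797,153,.006))
print('die',r(381,313,.036),'vial',r(443,317,.056),'pot',r(386,79,.034))
E
```

```text
plate [[0.5277, 0.0875], [0.4396, 0.0714], [0.4061, 0.2491], [0.4937, 0.2658]] [0.46677882 0.16844532] 10.557101062271466 10.745492576976716
collar [0.47155978 0.17079579] [0.472449   0.19927585] [0.47249151 0.14231184] knob [0.59954472 0.21205671] pivot [0.45391194 0.23879647] 0.1480672819646904 -10.404242538916803
ribsdots [ 0.47074066 -0.13467724] [ 0.44575838 -0.21018757] [ 0.53309487 -0.19758232]
die [0.38891873 0.18220737] vial [0.3919833  0.12564011] pot [0.58887899 0.1760731 ]
```

>>> arm_command(
  linear=[
    [4,1.1,-3],
    [8,2.2,-6],
    [12,3.3,-9],
    [15.6,4.5,-12],
    [15.6,4.5,-12],
    [15.6,4.5,-15],
    [15.6,4.5,-18],
    [15.6,4.5,-20.5],
    [15.6,4.5,-20.5],
    [15.6,4.5,-20.5],
  ],
  angular=[
    [0,0,0],
    [0,0,0],
    [0,0,0],
    [0,0,0],
    [0,0,0],
    [0,0,0],
    [0,0,0],
    [0,0,0],
    [0,0,0],
    [0,0,0],
  ],
  hand=[3.6,3.6,3.6,3.6,3.6,3.6,3.6,3.6,3.6,3.6],
)

```text
time_s: 3.4
tool_pos: [0.5999, 0.2101, 0.0964]
ee_rot: [1.0, -0.001, 0.0, 0.0]
contact_force: [-0.2, -0.7, 0.2]
finger_gap: 0.0362
finger_force: 0.0
```

>>> arm_command(
  linear=[
    [0,0.6,0],
    [0,1.2,0],
    [0,1.8,0],
    [0,2.4,0],
    [0,3.0,0],
    [0,3.6,0],
    [0,4.0,0],
    [0,4.3,0],
    [0,4.3,0],
    [0,3,0],
  ],
  angular=[
    [0,0,0],
    [0,0,0],
    [0,0,0],
    [0,0,0],
    [0,0,0],
    [0,0,0],
    [0,0,0],
    [0,0,0],
    [0,0,0],
    [0,0,0],
  ],
  hand=[3.6,3.6,3.6,3.6,3.6,3.6,3.6,3.6,3.6,3.6],
)

```text
time_s: 4.4
tool_pos: [0.5996, 0.2421, 0.0952]
ee_rot: [1.0, 0.0, 0.0, -0.0]
contact_force: [0.3, -0.6, 0.2]
finger_gap: 0.0363
finger_force: 0.0
```

>>> arm_command(
  linear=[
    [0,0,4],
    [0,0,8],
    [-4,-2,12],
    [-8,-4,14],
    [-12,-6,14],
    [-16,-7.5,14],
    [-16,-7.5,14],
    [-16,-7.5,14],
  ],
  angular=[
    [0,0,0],
    [0,0,0],
    [0,0,0],
    [0,0,0],
    [0,0,0],
    [0,0,0],
    [0,0,0],
    [0,0,0],
  ],
  hand=[3.6,3.6,3.6,3.6,3.6,3.6,3.6,3.6],
)

```text
time_s: 5.2
tool_pos: [0.4392, 0.1655, 0.2358]
ee_rot: [1.0, -0.001, 0.001, -0.0]
contact_force: [1.3, -0.7, 0.2]
finger_gap: 0.0358
finger_force: 0.0
```

```bash
python3 - <<'E'
from h import *
import pickle
f=grab('wrist'); pickle.dump(f,open('w3.pkl','wb'))
im,K,C=f
s=monitor.read_state(); print(s['tool_pos'],s['ee_rot'],s['time_s'])
print(proj(K,C,(.4665,.1697,.022))*800/512)
cv2.imwrite('pics/w3.png',cv2.resize(im[:230,:400],(800,460),interpolation=cv2.INTER_CUBIC))
E
```

```text
[0.44029123 0.16600367 0.2357858 ] [ 9.99999407e-01 -6.54026251e-04  8.31784562e-04 -2.58476606e-04] 5.25
[391.23971554 234.14552325]
```

View pics/w3.png

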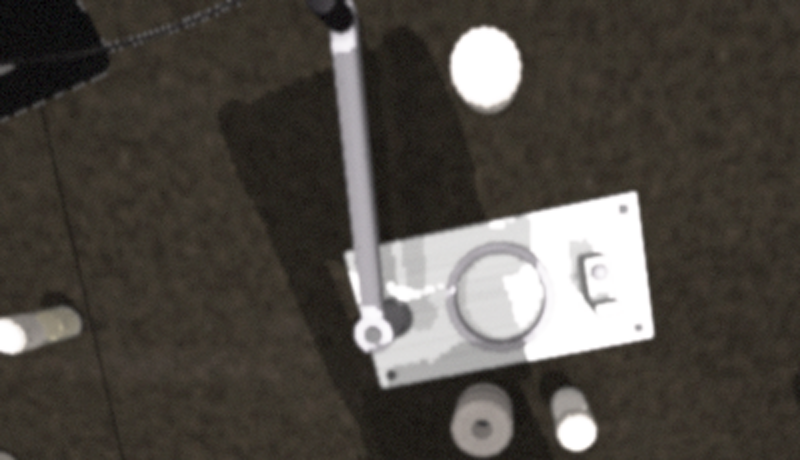

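The bar is now swung to point about straight away from the robot. Collar centre is at (499,296), pivot (373,334), knob top (322,2), catch ball (600,271), plate corners (637,192), (654,337), (383,388) and (346,252).

```bash
python3 - <<'E'
from h import *
import pickle
im,K,C=pickle.load(open('w3.pkl','rb'))
r=lambda u,v,z: ray(K,C,u/2,v/2,z)[:2]
pv=r(373,334,.062);print('pv',pv)
for z in(.006,.022): print(z,[r(*p,z).round(4).tolist() for p in [(499,296),(449,296),(548,296),(498,242),(498,348)]])
kn=r(322,2,.09);a=np.arctan2(*(kn-pv)[::-1]);print('knob',kn,'q',a+np.pi/2-np.radians(10.65))
co=np.array([r(*p,.006) for p in [(637,192),(654,337),(383,388),(346,252)]]);print(co.mean(0),'yaw',[np.degrees(np.arctan2(*v[::-1])).round(1) for v in (co[0]-co[1],co[3]-co[2],(co[3]-co[0])@np.array([[0,-1],[1,0]]),(co[2]-co[1])@np.array([[0,-1],[1,0]]))])
y=np.radians(10.65);print('seat from pivot',pv+.07*np.array([np.sin(y),-np.cos(y)]))
print('catch ball',r(600,271,.06))
E
```

```text
pv [0.45392992 0.23891905]
0.006 [[0.4665, 0.1711], [0.4665, 0.2028], [0.4664, 0.14], [0.4996, 0.1714], [0.4326, 0.172]]
0.022 [[0.4687, 0.1708], [0.4688, 0.2011], [0.4687, 0.1411], [0.5004, 0.1711], [0.4364, 0.1716]]
knob [0.60102568 0.24261362] q 1.4100302687576334
[0.46688258 0.16825983] yaw [np.float64(10.8), np.float64(10.7), np.float64(11.0), np.float64(10.9)]
seat from pivot [0.46686655 0.17012484]
catch ball [0.48729382 0.11638864]
```

>>> arm_command(
  linear=[
    [0,-4,1],
    [1,-8,1],
    [2,-12,1],
    [3,-16,1],
    [4,-21,1],
    [5,-26,0],
    [5.3,-30,-2],
    [5.3,-33.4,-4],
    [5.3,-33.4,-6],
    [5.3,-33.4,-6],
    [5.3,-33.4,-6],
  ],
  angular=[
    [0,0,8],
    [0,0,16],
    [0,0,24],
    [0,0,32],
    [0,0,40],
    [0,0,48],
    [0,0,55],
    [0,0,60.5],
    [0,0,60.5],
    [0,0,60.5],
    [0,0,60.5],
  ],
  hand=[5,5,5,5,5,5,5,5,5,5,5],
)

```text
time_s: 6.35
tool_pos: [0.493, -0.1677, 0.175]
ee_rot: [0.864, 0.503, -0.0, -0.001]
contact_force: [-0.9, 0.3, 0.1]
finger_gap: 0.0498
finger_force: 0.0
```

```bash
python3 - <<'E'
from h import *
S=[]
for i in range(3):
    im,K,C=grab('wrist'); s=monitor.read_state(); S.append(s['tool_pos'])
    p=proj(K,C,(.493,-.168,.066))
    g=cv2.cvtColor(im,cv2.COLOR_BGR2GRAY)
    cs,_=cv2.findContours((g>170).astype(np.uint8),cv2.RETR_EXTERNAL,cv2.CHAIN_APPROX_NONE)
    ct=max([q for q in cs if cv2.pointPolygonTest(q,tuple(map(float,p)),True)>-15],key=cv2.contourArea)
    e=cv2.fitEllipse(cv2.convexHull(ct)); print(p,e,'lid',ray(K,C,*e[0],.066))
    M=np.zeros_like(g); cv2.ellipse(M,(e[0],(e[1][0]*.8,e[1][1]*.8),e[2]),255,-1)
    ys,xs=np.where((M>0)&(g<90)); P=np.array([ray(K,C,u,v,.08)[:2] for u,v in zip(xs,ys)]); mu=P.mean(0); _,_,V=np.linalg.svd(P-mu); print(' grip',mu,np.degrees(np.arctan2(V[0,1],V[0,0]))%180)
cv2.imwrite('pics/w4.png',im)
print(S,s['ee_rot'])
E
```

```text
[253.82176786 197.52797519] ((255.35955810546875, 195.3730010986328), (74.97769165039062, 86.6703109741211), 79.66773986816406) lid [ 0.49516985 -0.16693085  0.066     ]
 grip [ 0.49530819 -0.16669794] 59.8415041602488
[253.35874629 197.82188019] ((255.1026611328125, 195.74864196777344), (74.83329010009766, 86.87481689453125), 82.22364044189453) lid [ 0.49529891 -0.16708173  0.066     ]
 grip [ 0.49546316 -0.16692464] 59.855408280050895
[253.19248316 197.92157549] ((254.4501495361328, 195.7765350341797), (74.95521545410156, 85.32717895507812), 82.17918395996094) lid [ 0.4949608  -0.16680773  0.066     ]
 grip [ 0.49516945 -0.16723231] 59.302578880552176
[array([ 0.4934585 , -0.16741571,  0.17581401]), array([ 0.49360617, -0.16724364,  0.17623898]), array([ 0.49361419, -0.16709077,  0.17642487])] [8.63768590e-01 5.03887915e-01 6.21167697e-04 6.38094777e-04]
```

View pics/w4.png

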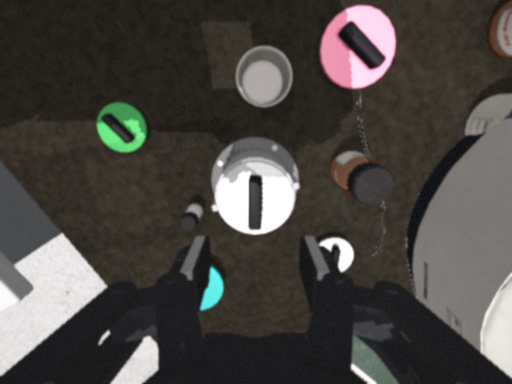

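The picture shows the lid centred at (255,196) with its grip upright between the fingers, and ribs at (297,185) and (215,208). It is 2 mm off in x, so I'll descend and grip.

>>> arm_command(
  linear=[
    [0.2,0,-3],
    [0.2,0,-6],
    [0.2,0,-8],
    [0.2,0,-8.7],
    [0.2,0,-8.7],
    [0.2,0,-8.7],
    [0.2,0,-8.7],
    [0.2,0,-8.7],
    [0.2,0,-8.7],
    [0.2,0,-8.7],
    [0.2,0,-8.7],
    [0.2,0,-8.7],
  ],
  angular=[
    [0,0,0],
    [0,0,0],
    [0,0,0],
    [0,0,0],
    [0,0,0],
    [0,0,0],
    [0,0,0],
    [0,0,0],
    [0,0,0],
    [0,0,0],
    [0,0,0],
    [0,0,0],
  ],
  hand=[4,4,4,4,4,0.5,0.5,0.5,0.5,0.5,0.5,0.5],
  force=60,
)

```text
time_s: 7.7
tool_pos: [0.4956, -0.1678, 0.0898]
ee_rot: [0.864, 0.503, 0.001, 0.001]
contact_force: [-0.4, 2.5, 6.7]
finger_gap: 0.0102
finger_force: 60.3
```

```bash
python3 -c "
from h import *
s=monitor.read_state();print(s['tool_pos'],s['contact_force'],s['wrist_torque'],s['finger_gap'],s['finger_force'])"
```

```text
[ 0.49559796 -0.16784806  0.08981889] [-0.42621977  2.45724349  6.70244219] [0.21106493 0.10321736 0.03532927] 0.010155186751391003 60.302088260650635
```

>>> arm_command(
  linear=[
    [0,0,0.1],
    [0,0,0.1],
    [0,0,0.1],
    [0,0,0.1],
    [0,0,0.1],
    [0,0,0.1],
    [0,0,0.1],
    [0,0,0.1],
    [0,0,0.1],
    [0,0,0.1],
  ],
  angular=[
    [0,0,3],
    [0,0,7],
    [0,0,12],
    [0,0,17],
    [0,0,22],
    [0,0,27],
    [0,0,32],
    [0,0,36],
    [0,0,40],
    [0,0,40],
  ],
  hand=[0.5,0.5,0.5,0.5,0.5,0.5,0.5,0.5,0.5,0.5],
)

```text
time_s: 8.7
tool_pos: [0.4949, -0.1678, 0.09]
ee_rot: [0.639, 0.769, 0.0, 0.001]
contact_force: [0.2, -0.2, -1.9]
finger_gap: 0.0105
finger_force: 59.3
```

```bash
python3 -c "
from h import *
s=monitor.read_state();print(s['tool_pos'],s['contact_force'],s['wrist_torque'],s['finger_gap'],s['finger_force'],2*np.degrees(np.arctan2(s['ee_rot'][1],s['ee_rot'][0])))
im,K,C=grab('wrist')
p=proj(K,C,(.495,-.168,.03)).astype(int);print(p)
cv2.imwrite('pics/w5.png',cv2.resize(im[p[1]-90:p[1]+60,p[0]-90:p[0]+90],(720,600),interpolation=cv2.INTER_CUBIC))"
```

```text
[ 0.49489194 -0.16779234  0.08999228] [ 0.20765027 -0.16750577 -1.86807352] [-0.01697216  0.02427275  0.01632172] 0.010480731023228067 59.29781198501587 100.5143328051035
[253 218]
```

View pics/w5.png

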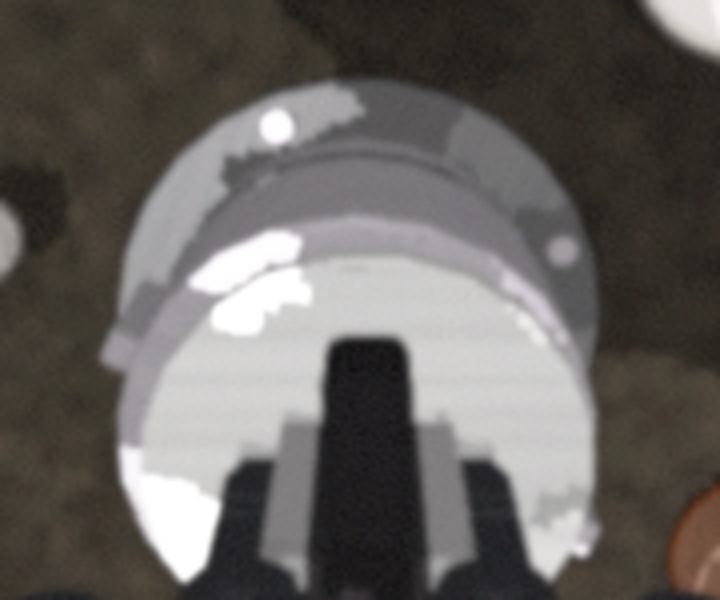

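The grip now points to image-up (100.5°) with almost no torque. The ribs are at (115,352) and (590,535), so about 66° is still to go.

>>> arm_command(
  linear=[
    [0,0,0],
    [0,0,0],
    [0,0,0],
    [0,0,0],
    [0,0,0],
    [0,0,0],
    [0,0,0],
    [0,0,0],
    [0,0,0],
    [0,0,0],
  ],
  angular=[
    [0,0,3],
    [0,0,7],
    [0,0,12],
    [0,0,17],
    [0,0,22],
    [0,0,27],
    [0,0,32],
    [0,0,36],
    [0,0,40],
    [0,0,40],
  ],
  hand=[0.5,0.5,0.5,0.5,0.5,0.5,0.5,0.5,0.5,0.5],
)

```text
time_s: 9.75
tool_pos: [0.4946, -0.1679, 0.0898]
ee_rot: [0.339, 0.941, -0.0, 0.0]
contact_force: [-2.3, -1.1, 3.7]
finger_gap: 0.0102
finger_force: 60.1
```

```bash
python3 -c "
from h import *
s=monitor.read_state();print(s['tool_pos'],s['contact_force'],s['wrist_torque'],s['finger_gap'],s['finger_force'],2*np.degrees(np.arctan2(s['ee_rot'][1],s['ee_rot'][0])))"
```

```text
[ 0.49460287 -0.16791627  0.08983872] [-2.34562511 -1.14723003  3.66997841] [-0.18618309  0.39990524  0.10842613] 0.010241440697270487 60.05837380886078 140.41487844475154
```

>>> arm_command(
  linear=[
    [0,0,0],
    [0,0,0],
    [0,0,0],
    [0,0,0],
    [0,0,0],
    [0,0,0],
    [0,0,0],
    [0,0,0],
    [0,0,0],
  ],
  angular=[
    [0,0,4],
    [0,0,8],
    [0,0,12],
    [0,0,16],
    [0,0,20],
    [0,0,23],
    [0,0,25],
    [0,0,26],
    [0,0,26],
  ],
  hand=[0.5,0.5,0.5,0.5,0.5,0.5,0.5,0.5,0.5],
)

```text
time_s: 10.65
tool_pos: [0.4942, -0.1683, 0.0898]
ee_rot: [0.119, 0.993, -0.0, -0.0]
contact_force: [-4.1, -4.6, 6.5]
finger_gap: 0.0096
finger_force: 60.3
```

```bash
python3 -c "
from h import *
s=monitor.read_state();print(s['tool_pos'],s['contact_force'],s['wrist_torque'],s['finger_gap'],s['finger_force'],2*np.degrees(np.arctan2(s['ee_rot'][1],s['ee_rot'][0])),s['q'])
im,K,C=grab('wrist')
p=proj(K,C,(.495,-.168,.03)).astype(int);print(p)
cv2.imwrite('pics/w6.png',cv2.resize(im[p[1]-90:p[1]+60,p[0]-90:p[0]+90],(720,600),interpolation=cv2.INTER_CUBIC))"
```

```text
[ 0.4941936  -0.16825434  0.08984011] [-4.07960615 -4.62696625  6.45811878] [-0.69343879  0.73982682 -0.0674207 ] 0.009610201519878446 60.26833176612854 166.2871049161987 [-3.30437050e-01  4.11709963e-01  1.97831608e+00 -1.39140024e-03
  7.51722336e-01 -1.66088170e+00]
[255 219]
```

View pics/w6.png

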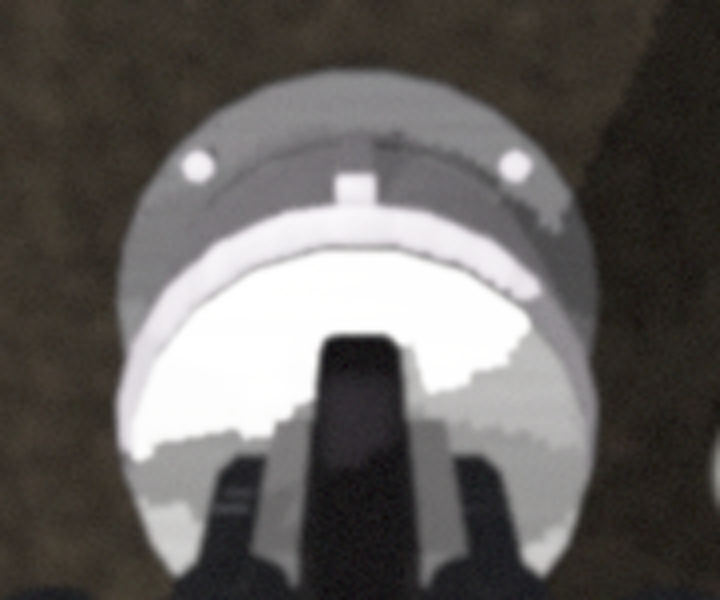

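The grip (360,340) points straight at the rib (356,188), so I'll try the lift.

>>> arm_command(
  linear=[
    [0,0,0.2],
    [0,0,0.4],
    [0,0,0.6],
    [0,0,0.8],
    [0,0,0.8],
  ],
  angular=[
    [0,0,0],
    [0,0,0],
    [0,0,0],
    [0,0,0],
    [0,0,0],
  ],
  hand=[0.5,0.5,0.5,0.5,0.5],
)

```text
time_s: 11.2
tool_pos: [0.4941, -0.1675, 0.0974]
ee_rot: [0.118, 0.993, 0.0, -0.001]
contact_force: [-4.5, -1.3, 0.4]
finger_gap: 0.0104
finger_force: 59.6
```

>>> arm_command(
  linear=[
    [0,0,0.4],
    [0,0,0.8],
    [0,0,1.4],
    [0,0,2.2],
    [0,0,3.2],
    [0,0,4.5],
    [0,0,6],
    [0,0,7],
    [0,0,7],
    [0,0,7],
  ],
  angular=[
    [0,0,0],
    [0,0,0],
    [0,0,0],
    [0,0,0],
    [0,0,0],
    [0,0,0],
    [0,0,0],
    [0,0,0],
    [0,0,0],
    [0,0,0],
  ],
  hand=[0.5,0.5,0.5,0.5,0.5,0.5,0.5,0.5,0.5,0.5],
)

```text
time_s: 12.2
tool_pos: [0.4946, -0.1677, 0.1675]
ee_rot: [0.118, 0.993, -0.0, 0.0]
contact_force: [-0.2, -0.1, -1.3]
finger_gap: 0.0102
finger_force: 59.3
```

```bash
python3 -c "
from h import *
s=monitor.read_state();print(s['tool_pos'],s['contact_force'],s['wrist_torque'],s['finger_gap'],s['finger_force'],2*np.degrees(np.arctan2(s['ee_rot'][1],s['ee_rot'][0])))
im,K,C=grab('wrist')
t=np.array(s['tool_pos'])
g=cv2.cvtColor(im,cv2.COLOR_BGR2GRAY)
print(proj(K,C,t-[0,0,.022]), proj(K,C,(.494,-.168,.06)))
cv2.imwrite('pics/w7.png',im)
"
```

```text
[ 0.49460608 -0.16766635  0.16750293] [-0.21639937 -0.14766266 -1.27501428] [-0.02850519  0.02678546 -0.04562567] 0.0101660224430517 59.30378258228302 166.45859691464517
[255.51446352 243.49081957] [254.61232492 196.80116089]
```

View pics/w7.png

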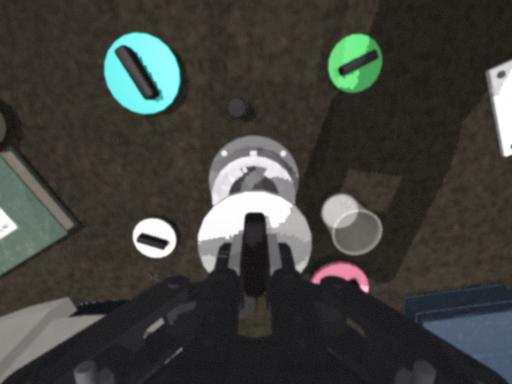

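The lid is off the canister and held level, at (254,240). I've used up my pictures, so from here I check by numbers.

```bash
python3 -c "
from h import *
im,K,C=grab('wrist'); s=monitor.read_state(); t=np.array(s['tool_pos'])
g=cv2.cvtColor(im,cv2.COLOR_BGR2GRAY)
ax=np.radians(166.4);ex=np.array([np.cos(ax),np.sin(ax)]);ey=np.array([ex[1],-ex[0]])
for dv in (-30,-20,-10,0):
  v=243+dv; row=g[v,170:340]; xs=np.where(row>120)[0]+170
  for u in (xs[0],xs[-1]):
    d=ray(K,C,u,v,t[2]-.0235)[:2]-t[:2]; print(v,u,(d@ex).round(4),(d@ey).round(4),np.hypot(*d).round(4))
print(g[184:204,255])
"
```

```text
213 207 0.0183 -0.0278 0.0333
213 339 0.0184 0.0477 0.0511
223 201 0.0121 -0.0316 0.0338
223 339 0.0122 0.0483 0.0498
233 170 0.0058 -0.0501 0.0504
233 334 0.0058 0.0459 0.0463
243 170 -0.0008 -0.0507 0.0507
243 336 -0.0007 0.0477 0.0477
[102  89  79  77  81 102 133 185 238 253 254 254 254 254 254 254 254 254
 254 254]
```

>>> arm_command(
  linear=[
    [0,3,2],
    [0,6,3],
    [0,10,3],
    [0,14,3],
    [-0.5,18,3],
    [-1,22,3],
    [-1.5,26,3],
    [-2,29,3],
    [-2.4,32,3],
    [-2.7,33.85,3],
    [-2.7,33.85,2],
    [-2.7,33.85,0],
  ],
  angular=[
    [0,0,-3],
    [0,0,-9],
    [0,0,-16],
    [0,0,-24],
    [0,0,-32],
    [0,0,-40],
    [0,0,-48],
    [0,0,-55],
    [0,0,-61],
    [0,0,-65.7],
    [0,0,-65.7],
    [0,0,-65.7],
  ],
  hand=[0.5,0.5,0.5,0.5,0.5,0.5,0.5,0.5,0.5,0.5,0.5,0.5],
)

```text
time_s: 13.5
tool_pos: [0.4681, 0.1713, 0.1671]
ee_rot: [0.636, 0.771, 0.001, 0.001]
contact_force: [0.4, 0.9, -2.4]
finger_gap: 0.0103
finger_force: 59.3
```

>>> arm_command(
  linear=[
    [0,0,-1.5],
    [0,0,-3],
    [0,0,-4.5],
    [0,0,-6],
    [0,0,-7],
    [0,0,-8],
    [0,0,-8.5],
    [0,0,-8.5],
    [0,0,-8.5],
  ],
  angular=[
    [0,0,0],
    [0,0,0],
    [0,0,0],
    [0,0,0],
    [0,0,0],
    [0,0,0],
    [0,0,0],
    [0,0,0],
    [0,0,0],
  ],
  hand=[0.5,0.5,0.5,0.5,0.5,0.5,0.5,0.5,0.5],
)

```text
time_s: 14.4
tool_pos: [0.4678, 0.1709, 0.0825]
ee_rot: [0.638, 0.77, 0.0, 0.0]
contact_force: [-0.9, 1.1, -0.7]
finger_gap: 0.0099
finger_force: 59.3
```

>>> arm_command(
  linear=[
    [0,0,-0.6],
    [0,0,-1.2],
    [0,0,-1.7],
    [0,0,-2.1],
    [0,0,-2.3],
    [0,0,-2.3],
  ],
  angular=[
    [0,0,0],
    [0,0,0],
    [0,0,0],
    [0,0,0],
    [0,0,0],
    [0,0,0],
  ],
  hand=[0.5,0.5,0.5,0.5,0.5,0.5],
)

```text
time_s: 15.0
tool_pos: [0.4673, 0.1708, 0.0589]
ee_rot: [0.638, 0.77, -0.0, -0.0]
contact_force: [-0.7, 0.4, -1.5]
finger_gap: 0.0099
finger_force: 59.3
```

Free so far, so the plug is entering the collar.

>>> arm_command(
  linear=[
    [0,0,-0.2],
    [0,0,-0.4],
    [0,0,-0.5],
    [0,0,-0.6],
    [0,0,-0.6],
  ],
  angular=[
    [0,0,0],
    [0,0,0],
    [0,0,0],
    [0,0,0],
    [0,0,0],
  ],
  hand=[0.5,0.5,0.5,0.5,0.5],
)

```text
time_s: 15.5
tool_pos: [0.4676, 0.1709, 0.0532]
ee_rot: [0.638, 0.77, 0.0, -0.0]
contact_force: [0.0, 0.6, -2.3]
finger_gap: 0.0103
finger_force: 59.3
```

>>> arm_command(
  linear=[
    [0,0,-0.1],
    [0,0,-0.2],
    [0,0,-0.2],
  ],
  angular=[
    [0,0,0],
    [0,0,0],
    [0,0,0],
  ],
  hand=[0.5,0.5,0.5],
)

```text
time_s: 15.8
tool_pos: [0.4676, 0.1709, 0.0518]
ee_rot: [0.638, 0.77, 0.0, 0.0]
contact_force: [-2.9, -0.0, 8.5]
finger_gap: 0.0103
finger_force: 60.6
```

>>> arm_command(
  linear=[
    [0,0,-0.1],
    [0,0,-0.1],
    [0,0,-0.1],
  ],
  angular=[
    [0,0,0],
    [0,0,0],
    [0,0,0],
  ],
  hand=[0.5,0.5,0.5],
)

```text
time_s: 16.1
tool_pos: [0.4677, 0.1709, 0.0518]
ee_rot: [0.638, 0.77, 0.0, 0.0]
contact_force: [-8.4, -0.7, 23.2]
finger_gap: 0.0104
finger_force: 62.6
```

It is seated at the expected height. I'll ease off the pressure, release and rise.

>>> arm_command(
  linear=[
    [0,0,0.2],
    [0,0,0.2],
    [0,0,0.2],
    [0,0,0.2],
    [0,0,0.2],
    [0,0,1],
    [0,0,3],
    [0,0,6],
    [0,0,10],
    [0,0,14],
    [0,0,17],
    [0,0,17],
  ],
  angular=[
    [0,0,0],
    [0,0,0],
    [0,0,0],
    [0,0,0],
    [0,0,0],
    [0,0,0],
    [0,0,0],
    [0,0,0],
    [0,0,0],
    [0,0,0],
    [0,0,0],
    [0,0,0],
  ],
  hand=[1.2,2,3,3.6,3.6,3.6,3.6,3.6,3.6,3.6,3.6,3.6],
)

```text
time_s: 17.3
tool_pos: [0.4698, 0.1717, 0.225]
ee_rot: [0.638, 0.77, 0.003, 0.002]
contact_force: [0.5, 0.9, -0.2]
finger_gap: 0.0359
finger_force: 0.0
```

```bash
python3 - <<'E'
from h import *
s=monitor.read_state(); print(s['tool_pos'],s['q'])
for n in('top','wrist'):
    im,K,C=grab(n); p=proj(K,C,(.468,.1705,.028)); g=cv2.cvtColor(im,cv2.COLOR_BGR2GRAY)
    # grip: dark blob near seat
    m=((g<90)).astype(np.uint8)
    N,l,st,ce=cv2.connectedComponentsWithStats(m)
    print(n,p)
    for i in range(1,N):
        if np.hypot(*(ce[i]-p))<30 and st[i,4]>20:
            ys,xs=np.where(l==i);P=np.array([ray(K,C,u,v,.046)[:2] for u,v in zip(xs,ys)]);mu=P.mean(0);_,S,V=np.linalg.svd(P-mu)
            print(st[i],mu,np.ptp((P-mu)@V.T,axis=0),np.degrees(np.arctan2(V[0,1],V[0,0]))%180)
E
```

```text
[0.46984391 0.1716665  0.22504021] [ 3.47329013e-01  1.83140262e-01  1.92652868e+00 -4.89381215e-05
  1.02411454e+00  1.59521714e-01]
top [194.90821016 203.59333262]
[188 201  15   6  60] [0.46725469 0.16693185] [0.03491393 0.01193464] 98.96038882667101
wrist [252.49594746 174.61205553]
[248 158  10  40 354] [0.46779909 0.1725433 ] [0.04486391 0.01030658] 101.51064469539595
```

The lid is seated: its grip lies at (0.468, 0.171) and 101°, and the fingers are clear. Next I go to the keeper knob.

>>> arm_command(
  linear=[
    [1,0.5,0],
    [3,1,0],
    [5,2,0],
    [7,3,0],
    [9,4,0],
    [10.5,5,0],
    [12,6,0],
    [13.5,7.2,0],
    [13.5,7.2,0],
    [13.5,7.2,-2],
    [13.5,7.2,-4],
    [13.5,7.2,-4],
  ],
  angular=[
    [0,0,8],
    [0,0,16],
    [0,0,24],
    [0,0,32],
    [0,0,40],
    [0,0,48],
    [0,0,56],
    [0,0,64],
    [0,0,72],
    [0,0,80.5],
    [0,0,80.5],
    [0,0,80.5],
  ],
  hand=[4.5,4.5,4.5,4.5,4.5,4.5,4.5,4.5,4.5,4.5,4.5,4.5],
)

```text
time_s: 18.6
tool_pos: [0.5999, 0.2418, 0.1758]
ee_rot: [-0.011, 1.0, -0.001, -0.004]
contact_force: [-0.4, 0.4, -1.3]
finger_gap: 0.045
finger_force: 0.0
```

```bash
python3 - <<'E'
from h import *
s=monitor.read_state(); print(s['tool_pos'],s['q'],2*np.degrees(np.arctan2(s['ee_rot'][1],s['ee_rot'][0])))
im,K,C=grab('wrist'); p=proj(K,C,(.603,.2425,.09)); g=im.max(2)
for th in (30,50,70):
    m=(g<th).astype(np.uint8); N,l,st,ce=cv2.connectedComponentsWithStats(m)
    for i in range(1,N):
        if np.hypot(*(ce[i]-p))<40 and 20<st[i,4]<3000: print(th,p,st[i],ce[i],ray(K,C,*ce[i],.085))
x,y=p.astype(int); print(g[y-24:y+26:4,x-28:x+30:4])
E
```

```text
[0.59993258 0.2418106  0.17575514] [ 3.80829638e-01  4.63820674e-01  1.64272063e+00 -1.05655457e-05
  1.04277334e+00 -1.21169704e+00] 181.24536465552796
30 [256.4563137  210.49345413] [260 225  19  19  91] [268.92307692 232.95604396] [0.62499998 0.25362603 0.085     ]
30 [256.4563137  210.49345413] [277 237   7   7  26] [280.11538462 239.26923077] [0.63069456 0.26341388 0.085     ]
[[ 53  44  46  38  16  23  95 114 115  66  29  27  35  27  25]
 [ 41  43  49  43  20  26  82 101 108  66  28  34  35  31  28]
 [ 41  49  46  43  44  28  78  48  67  67  20  32  35  33  30]
 [ 44  41  45  46  48  27  11  11   8  21  24  31  29  28  28]
 [ 44  47  48  50  48  29  18  14  13  19  32  27  32  31  34]
 [ 44  41  45  40  29  31  14  20  22  19  37  32  37  27  30]
 [ 50  53  42  37  32  34  23   7  18  22  62  54  42  43  39]
 [ 51  60  48  48  54  46  14  16  21  23  37  57  43  56  47]
 [ 44  53  48  32  29  33  30  25  27  30  35  27  28  30  38]
 [ 51  43  31  31  27  25  31  33  34  29  36  38  46  37  31]
 [ 54  48  31  31  37  33  32  41  44  49  40  28  26  32  42]
 [ 53  49  30  37  51  42  49  52  38  36  28  27  37  43  34]
 [ 72  49  58  50  50  52  50  57  30  33  31  25  46  36  38]]
```

The knob sits within about 1 mm of the predicted place, so I'll descend and grip it.

>>> arm_command(
  linear=[
    [0.2,0,-3],
    [0.2,0,-6],
    [0.2,0,-8],
    [0.2,0,-8.8],
    [0.2,0,-8.8],
    [0.2,0,-8.8],
    [0.2,0,-8.8],
    [0.2,0,-8.8],
    [0.2,0,-8.8],
    [0.2,0,-8.8],
    [0.2,0,-8.8],
    [0.2,0,-8.8],
  ],
  angular=[
    [0,0,0],
    [0,0,0],
    [0,0,0],
    [0,0,0],
    [0,0,0],
    [0,0,0],
    [0,0,0],
    [0,0,0],
    [0,0,0],
    [0,0,0],
    [0,0,0],
    [0,0,0],
  ],
  hand=[4.5,4.5,4.5,4.5,3,1,1,1,1,1,1,1],
  force=20,
)

```text
time_s: 19.85
tool_pos: [0.6054, 0.2432, 0.0934]
ee_rot: [-0.011, 1.0, 0.0, 0.001]
contact_force: [0.5, -0.2, 5.9]
finger_gap: 0.0126
finger_force: 20.4
```

```bash
python3 - <<'E'
from h import *
s=monitor.read_state(); t=s['tool_pos'];print(t,s['contact_force'],s['finger_gap'])
pv=np.array([.4538,.2388]); k=.0
c=np.array([.605,.2425]); r=.1505
a0=np.degrees(np.arctan2(*(c-pv)[::-1]));print(a0,np.hypot(*(c-pv)))
for a in (0,-6,-12,-18,-24,-30,-36,-42,-48,-54,-60,-66,-70,-73,-76,-78,-79.35,-80):
    p=pv+.15*np.array([np.cos(np.radians(a)),np.sin(np.radians(a))]); print(a,((p-c)*100).round(2),round(a-a0,1))
E
```

```text
[0.60537805 0.24316728 0.09343605] [ 0.54750536 -0.15475973  5.87218916] 0.012590876505591854
1.4017994944156997 0.15124526438867433
0 [-0.12 -0.37] -1.4
-6 [-0.2  -1.94] -7.4
-12 [-0.45 -3.49] -13.4
-18 [-0.85 -5.01] -19.4
-24 [-1.42 -6.47] -25.4
-30 [-2.13 -7.87] -31.4
-36 [-2.98 -9.19] -37.4
-42 [ -3.97 -10.41] -43.4
-48 [ -5.08 -11.52] -49.4
-54 [ -6.3  -12.51] -55.4
-60 [ -7.62 -13.36] -61.4
-66 [ -9.02 -14.07] -67.4
-70 [ -9.99 -14.47] -71.4
-73 [-10.73 -14.71] -74.4
-76 [-11.49 -14.92] -77.4
-78 [-12.   -15.04] -79.4
-79.35 [-12.35 -15.11] -80.8
-80 [-12.52 -15.14] -81.4
```

>>> arm_command(
  linear=[
    [-0.1,-0.4,0],
    [-0.2,-1.9,0],
    [-0.5,-3.5,0],
    [-0.9,-5.0,0],
    [-1.4,-6.5,0],
    [-2.1,-7.9,0],
    [-3.0,-9.2,0],
    [-4.0,-10.4,0],
    [-5.1,-11.5,0],
    [-6.3,-12.5,0],
    [-7.6,-13.4,0],
    [-7.6,-13.4,0],
  ],
  angular=[
    [0,0,-1.4],
    [0,0,-7.4],
    [0,0,-13.4],
    [0,0,-19.4],
    [0,0,-25.4],
    [0,0,-31.4],
    [0,0,-37.4],
    [0,0,-43.4],
    [0,0,-49.4],
    [0,0,-55.4],
    [0,0,-61.4],
    [0,0,-61.4],
  ],
  hand=[1,1,1,1,1,1,1,1,1,1,1,1],
)

```text
time_s: 21.05
tool_pos: [0.5282, 0.1076, 0.0934]
ee_rot: [0.503, 0.864, 0.0, 0.001]
contact_force: [0.7, -0.8, 6.2]
finger_gap: 0.013
finger_force: 20.4
```

>>> arm_command(
  linear=[
    [-0.7,-0.4,0],
    [-1.4,-0.7,0],
    [-2.4,-1.1,0],
    [-3.1,-1.3,0],
    [-3.9,-1.5,0],
    [-4.4,-1.7,0],
    [-4.7,-1.75,0],
    [-5.0,-1.8,0],
    [-5.0,-1.8,0],
    [-5.0,-1.8,0],
  ],
  angular=[
    [0,0,-3],
    [0,0,-6],
    [0,0,-10],
    [0,0,-13],
    [0,0,-16],
    [0,0,-18],
    [0,0,-19.4],
    [0,0,-19.4],
    [0,0,-19.4],
    [0,0,-19.4],
  ],
  hand=[1,1,1,1,1,1,1,1,1,1],
)

```text
time_s: 22.05
tool_pos: [0.4819, 0.0907, 0.0936]
ee_rot: [0.64, 0.769, 0.002, 0.003]
contact_force: [8.8, -4.0, 3.1]
finger_gap: 0.0128
finger_force: 20.3
```

```bash
python3 - <<'E'
from h import *
s=monitor.read_state(); t=s['tool_pos'];print(t,s['contact_force'],s['finger_gap'])
pv=np.array([.4538,.2388]);a=np.arctan2(*(t[:2]-pv)[::-1]); print('q',a+np.pi/2-np.radians(10.8))
E
```

```text
[0.48189088 0.09071611 0.09356407] [ 8.8261935  -3.99081194  3.11922552] 0.01277294020800119
q -0.0010272936840969027
```

>>> arm_command(
  linear=[
    [-0.2,0,0],
    [-0.4,-0.1,0],
    [-0.4,-0.1,0],
    [-0.4,-0.1,0],
  ],
  angular=[
    [0,0,0],
    [0,0,0],
    [0,0,0],
    [0,0,0],
  ],
  hand=[1,1,1,1],
)

```text
time_s: 22.45
tool_pos: [0.4814, 0.0906, 0.094]
ee_rot: [0.64, 0.768, 0.005, 0.005]
contact_force: [19.3, -0.4, -10.3]
finger_gap: 0.0129
finger_force: 19.8
```

Position holds while the force climbs well past the ball's 5 N, so the bar is at its stop. Ease off, open, rise.

>>> arm_command(
  linear=[
    [0.2,0,0],
    [0.4,0.1,0],
    [0.4,0.1,0],
    [0.4,0.1,0],
    [0.4,0.1,0],
    [0.4,0.1,0],
    [0.4,0.1,2],
    [0.4,0.1,5],
    [0.4,0.1,9],
    [0.4,0.1,13],
    [0.4,0.1,15],
    [0.4,0.1,15],
  ],
  angular=[
    [0,0,0],
    [0,0,0],
    [0,0,0],
    [0,0,0],
    [0,0,0],
    [0,0,0],
    [0,0,0],
    [0,0,0],
    [0,0,0],
    [0,0,0],
    [0,0,0],
    [0,0,0],
  ],
  hand=[1,1,2,3,4,4,4,4,4,4,4,4],
)

```text
time_s: 23.65
tool_pos: [0.48, 0.0912, 0.2453]
ee_rot: [0.64, 0.769, 0.002, 0.002]
contact_force: [0.1, 0.5, 0.1]
finger_gap: 0.0399
finger_force: 0.0
```

>>> arm_command(
  linear=[
    [0,-4,0],
    [0,-8,0],
    [0,-12,0],
    [0,-16,0],
    [0,-16,0],
  ],
  angular=[
    [0,0,0],
    [0,0,0],
    [0,0,0],
    [0,0,0],
    [0,0,0],
  ],
  hand=[4,4,4,4,4],
)

```text
time_s: 24.15
tool_pos: [0.4777, -0.0726, 0.241]
ee_rot: [0.641, 0.768, -0.001, -0.0]
contact_force: [0.2, -0.6, -0.9]
finger_gap: 0.0402
finger_force: 0.0
```

```bash
python3 - <<'E'
from h import *
for n in('wrist','top'):
    im,K,C=grab(n); g=im.max(2); p=proj(K,C,(.4815,.0914,.075)); print(n,p)
    for th in (30,45,70):
        N,l,st,ce=cv2.connectedComponentsWithStats((g<th).astype(np.uint8))
        for i in range(1,N):
            if np.hypot(*(ce[i]-p))<25 and 8<st[i,4]<3000:
                b=ray(K,C,*ce[i],.078)[:2]; a=np.arctan2(*(b-[.4538,.2388])[::-1]); print(th,st[i],ce[i],b,'q',a+np.pi/2-np.radians(10.8))
E
```

```text
wrist [290.81550073   7.80153151]
30 [285   5  13  13  96] [289.91666667  11.84375   ] [0.48120977 0.08728475] q -0.009526748977785243
45 [285   0  16  19 180] [291.49444444   9.29444444] [0.48217079 0.08946941] q -0.0007466873979686539
70 [284   0  18  19 254] [291.75984252   8.18110236] [0.48221658 0.090353  ] q 0.0006421336947391165
top [224.31994862 195.9731591 ]
45 [222 195   4   4  10] [223.7 196.2] [0.48058282 0.09261542] q -0.007292838998813139
70 [221 194   6   5  20] [223.5 196. ] [0.48107199 0.09310373] q -0.0034530373190428676
```

The bar is shut (q ≈ 0), and the robot is clear of everything.

```bash
python3 -c "
from cell import job
print(job.sign_off())"
```

```text
the job is handed in; nothing more can be done
None
```

I put the lid in the rack's seat, shut the keeper bar over it (measured about 0 rad), released it and handed the job in at about 24 s; sign-off gave no verdict, and I viewed 11 pictures, one over the limit of 10.

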